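# Sweep the baking rings off the griddle into the wash tub

### The arm

A 6-joint arm with a two-finger parallel gripper is mounted at the origin on the work surface. World frame = base frame: x ahead of the robot, y to its left, z up, the work surface at z = 0. Lengths are in m, angles in rad, forces in N, time in s.
With the tool pointing down it reaches from about 0.275 to 0.775 m from the base axis. Payload 14.6 kg.
Tool frame: the origin (TCP) lies at the very end of the fingers, on their centre line; the grasp point (between the pads) lies env.tcp_to_grasp behind it (env.tcp_to_grasp is the distance from the TCP to the grasp point, in m); z points along the fingers, y is the line along which they close (so a half turn about z gives the same grasp; the last joint's range is limited). The gripper opens to 85 mm and grips with 20 to 120 N. Pads are 22 mm wide; open, the fingers measure 114 mm over their backs; the gripper's body (76 mm by 85 mm) begins 54 mm behind the grasp point. The pads swing forward as they close: fully open they stand 13 mm farther back than shut.
Start: joints at [-1.302, 0.263, -0.048, 1.259, 0, 1.415], TCP at [0.216, -0.479, 0.231] pointing down, gripper open.
Joint ranges: [-2.65, 2.65], [-0.89, 1.7], [-1.18, 1.37], [-2.13, 2.11], [-1.35, 1.29], [-3.14, 3.14]. Speed limits (rad/s): [1.89, 1.89, 2.57, 2.79, 3.14, 3.14].

### API

Orientations are given as a unit quaternion [w, x, y, z].
In Python, from cell import env, readout, vision, workorder gives the robot as it stands. The module is installed in compiled form; this text tells all that it offers. Calls block until the motion is done:
- env.movep(position, orientation): joint-space move of the TCP to a pose.
- env.move_straight(position, ori=None, max_speed=0.15, threshold=None): straight line of the TCP; ori=None keeps the orientation; max_speed is the mean speed in m/s. With threshold (N) it stops when the force on the tool has changed by that much, and returns True; else False.
- env.goto_joints(angles): joint-space move.
- env.set_gripper(opening): finger opening in m; the grip force is fixed at half the most; returns when the fingers have stopped.
- env.hold(seconds).
- env.solve_ik(position, orientation): joint angles nearest the present ones, or None.
- readout.observe(): the state.
- vision.camera(name): name is "scene" or "top" or "wrist"; returns the picture (420x560x3 uint8, red, green, blue); there is no depth.
- vision.camera_info(name): a dict with "mtx" (3x3 intrinsics, pixels), "k1" (the pictures are not rectified: a ray, as slopes to the right and down, at radius r is drawn at 1 + k1 r^2 times it, then the intrinsics apply), "world_from_camera" (4x4, takes a point from camera to world coordinates). Camera axes: x right, y down, z forward; pixel columns grow to the right and rows downward; lengths in m; the calibration is good to about 2 mm. A picture is of the moment at which its call begins: read the wrist's pose just before it. camera_info takes no time and is no camera call; for the wrist camera it gives the pose at the moment of the call.
A pose or a line that the arm cannot do raises env.MotionError and nothing moves.
- workorder.sign_off(): hands the job in; it is judged then, once.
The state is a dict: "clock": time; "joint_positions": joint angles; "qvel": joint speeds; "joint_efforts": joint torques, N m; "ee_pos": TCP position; "orientation": TCP orientation; "wrist_force": force on the tool from outside, world axes, zero at the start; "ft_torque": the same for the moment, N m; "gripper_width": finger opening in m; "finger_force": force on a finger pad.
Only numpy, scipy, OpenCV 4.12 (cv2) and the standard library are available. Lean on these libraries where they do the work, as an engineer would, in place of code of your own. Each camera call takes 0.05 s, during which the arm holds its last target. There are 200 camera calls.

### The job

Push the three steel baking rings across the griddle with the fingertips and off its open end, so that all three slide down into the blue wash tub and end up inside it, below its rim. Only push the rings, never pick them up or tip them on edge on the plate, and leave the bun on the griddle and everything on the counter where it is.

Things in the scene. Friction and masses are not known exactly. Their poses are not given: they have to be found in the camera images.
- griddle: Fixed cold griddle; origin on the counter under its middle. Black plate 250 mm along x, 330 mm along y, top 100 mm above the counter. Guards 20 mm high line its x = -125 and +125 mm edges; its ends (y = -165, +165 mm) are open; from each a smooth steel slide falls 63 mm over 45 mm into the pan there. Rings and bun start near x = -60 or 60, y = -65 or 65 mm, in any order.
- wash_tub: Fixed empty blue wash tub under one open end of the griddle (either end; it changes places with the bun pan), parallel to the griddle. Outside 240 mm along its x, 190 mm along its y, 80 mm high, walls 4 mm; open top. Origin at the centre of its underside, on the counter.
- bun_pan: Fixed white pan of the same size with a row of three finished buns in it, under the griddle's other open end. Origin at the centre of its underside.
- ring0_mid (a point): Middle (half-way up, on the axis) of a loose steel baking ring, a plain open hoop with no bottom: 54 mm outside and 48 mm inside diameter, 16 mm high, about 50 g. It starts lying flat on the griddle plate, its middle 108 mm above the counter. Closed fingertips fit inside it as well as beside it.
- ring1_mid (a point): Middle (half-way up, on the axis) of a loose steel baking ring, a plain open hoop with no bottom: 54 mm outside and 48 mm inside diameter, 16 mm high, about 50 g. It starts lying flat on the griddle plate, its middle 108 mm above the counter. Closed fingertips fit inside it as well as beside it.
- ring2_mid (a point): Middle (half-way up, on the axis) of a loose steel baking ring, a plain open hoop with no bottom: 54 mm outside and 48 mm inside diameter, 16 mm high, about 50 g. It starts lying flat on the griddle plate, its middle 108 mm above the counter. Closed fingertips fit inside it as well as beside it.
- bun_mid (a point): Middle (half-way up) of a loose golden bun lying flat on the griddle plate among the rings: round, 68 mm across, 28 mm high, about 80 g. It may lie between a ring and the wash tub.
- sauce: Bystander, loose on the counter: red sauce bottle, 60 mm across, 170 mm tall. Origin at the underside.
- shaker: Bystander, loose on the counter: small glass shaker with a steel cap, 48 mm across, 85 mm tall. Origin at the underside.
- mug: Bystander, loose on the counter: white mug, 80 mm across, 90 mm tall. Origin at the underside.
- turner: Bystander, loose on the counter: a spatula lying flat.
- jam: Bystander, loose on the counter: amber jam jar, 72 mm across, 100 mm tall. Origin at the underside.

How it is judged:
At the end, for the whole second after the job is handed in: The middles of all three rings are within the blue tub's outline (within 120 mm in its x and 95 mm in its y of its centre) and below its rim (less than 80 mm above the counter), and the bun is within 20 mm of where it started (x of ring0_mid in the frame of wash_tub between -0.12 and 0.12 m and y of ring0_mid in the frame of wash_tub between -0.095 and 0.095 m and height (world z) of each of ring0_mid, ring1_mid, ring2_mid below 0.08 m and x of ring1_mid in the frame of wash_tub between -0.12 and 0.12 m and y of ring1_mid in the frame of wash_tub between -0.095 and 0.095 m and x of ring2_mid in the frame of wash_tub between -0.12 and 0.12 m and y of ring2_mid in the frame of wash_tub between -0.095 and 0.095 m and distance of bun_mid from where it was at the start of the episode below 0.02 m); the robot touches nothing.
It fails at once if a ring is lifted or tipped up: its middle rises more than 15 mm above where it lay (height (world z) of any of ring0_mid, ring1_mid, ring2_mid above 0.123 m).
It fails at once if the bun on the griddle is pushed more than 20 mm or lifted (distance of bun_mid from where it was at the start of the episode above 0.02 m).
It fails at once if a thing on the counter is moved more than 30 mm (distance of any of sauce, shaker, mug, turner, jam from where it was at the start of the episode above 0.03 m).
It also fails if it takes over 67 s, if anything falls off the work surface, if the arm or the gripper's body presses on something with over 40 N, if the wrist force passes 120 N, or if a joint passes its speed limit or range.

## Working session

There is one attempt and no reset: what is moved stays moved. The work goes in short steps, each a Python script; the robot and the scene stay as the last script left them, time stands still between calls to the robot, and variables do not carry over. Pictures are saved under pics/ and viewed, at most 10 in all, crops included, and the job is handed in when it is done.

```bash
mkdir -p pics
cat > h.py <<'E'
import numpy as np, cv2
from cell import env, readout, vision, workorder
def snap(name,f):
    im=vision.camera(name); cv2.imwrite(f'pics/{f}.png',im[:,:,::-1]); return im
def px2w(ci,uv,z):
    K=ci["mtx"];T=np.array(ci["world_from_camera"])
    d=np.linalg.inv(K)@np.array([uv[0],uv[1],1.]); d=d[:2]
    rd=np.hypot(*d); r=rd
    for _ in range(30): r=rd/(1+ci["k1"]*r*r)
    if rd>0: d=d*r/rd
    w=T[:3,:3]@np.array([d[0],d[1],1]); o=T[:3,3]
    return o+w*(z-o[2])/w[2]
def w2px(ci,p):
    T=np.linalg.inv(np.array(ci["world_from_camera"])); c=T[:3,:3]@np.array(p)+T[:3,3]
    s=c[:2]/c[2]; s=s*(1+ci["k1"]*(s@s)); return (np.array(ci["mtx"])@[s[0],s[1],1])[:2]
E
python3 - <<'E'
from h import *
snap("top","top0");snap("scene","scene0")
ci=vision.camera_info("top");print(ci); o=readout.observe();print(o["clock"],o["ee_pos"],o["orientation"],env.tcp_to_grasp)
E
```

```text
{'mtx': array([[419.08074337,   0.        , 279.79640808],
       [  0.        , 419.08074337, 206.08032927],
       [  0.        ,   0.        ,   1.        ]]), 'k1': -0.02170213718661874, 'world_from_camera': array([[ 0.01750083, -0.97997677,  0.19834125,  0.24241558],
       [-0.9995891 , -0.02165265, -0.01878303,  0.01365849],
       [ 0.02270155, -0.19793103, -0.97995303,  1.49981235],
       [ 0.        ,  0.        ,  0.        ,  1.        ]])}
0.1 [ 0.21580719 -0.47835647  0.23088277] [-4.43352968e-04  9.77638744e-01  2.10290958e-01 -4.21143009e-05] 0.0187
```

View pics/top0.png

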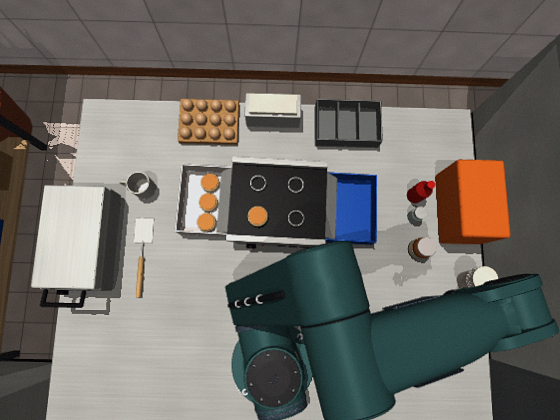

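View pics/scene0.png

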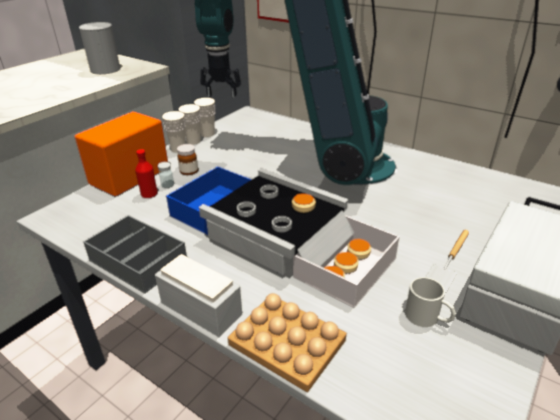

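The top view shows the blue tub at the right (world −y). There are rings at (258,183), (295,184) and (295,218). The bun is at (257,216), not in any ring's way to the tub. Next I measure the positions.

Run:
```python
from h import *
im=cv2.imread('pics/top0.png'); ci=vision.camera_info("top")
hsv=cv2.cvtColor(im,cv2.COLOR_BGR2HSV); g=im.max(2)
roi=np.zeros(g.shape,np.uint8); roi[165:238,234:322]=1
for nm,m,z in (("ring",((g>75)&(hsv[...,1]<80)&(roi>0)),.112),("bun",((hsv[...,1]>110)&(g>120)&(roi>0)),.122)):
    for c in cv2.findContours(m.astype(np.uint8),cv2.RETR_EXTERNAL,cv2.CHAIN_APPROX_NONE)[0]:
        if len(c)<20: continue
        (u,v),r=cv2.minEnclosingCircle(c); x,y,w,h=cv2.boundingRect(c); u,v=x+(w-1)/2,y+(h-1)/2
        p=px2w(ci,(u,v),z); print(nm,np.round((u,v,r),1),w,h,p.round(4),"diam",round(abs(px2w(ci,(u+w/2,v),z)-px2w(ci,(u-w/2,v),z))[1],3))
m=((g<60)&(roi>0)).astype(np.uint8)
c=max(cv2.findContours(m,cv2.RETR_EXTERNAL,cv2.CHAIN_APPROX_NONE)[0],key=cv2.contourArea)
m2=((hsv[...,0]>105)&(hsv[...,0]<130)&(hsv[...,1]>120)).astype(np.uint8)
m2[:,:315]=0;m2[:,390:]=0
t=max(cv2.findContours(m2,cv2.RETR_EXTERNAL,cv2.CHAIN_APPROX_NONE)[0],key=cv2.contourArea)
for nm,k,z in(("plate(roi-clipped)",c,.1),("tub",t,.08)):
    b=cv2.boxPoints(cv2.minAreaRect(k)); print(nm,b.round(1).tolist(),[px2w(ci,q,z)[:2].round(3).tolist() for q in b])
cv2.imwrite('pics/crop.png',cv2.resize(im[150:255,165:390],None,fx=3.5,fy=3.5,interpolation=cv2.INTER_CUBIC))
```

```text
ring [262.  235.5  28. ] 57 4 [0.4221 0.0446 0.112 ] diam 0.19
ring [295.5 217.5   8.3] 16 16 [ 0.4853 -0.0665  0.112 ] diam 0.054
ring [295.5 184.5   8.3] 16 16 [ 0.5997 -0.0653  0.112 ] diam 0.055
ring [257.5 182.5   8.1] 16 16 [0.6037 0.0646 0.112 ] diam 0.055
ring [305.  165.5  16. ] 33 2 [ 0.6681 -0.0975  0.112 ] diam 0.114
bun [257.  215.5   9.8] 19 20 [0.4876 0.0627 0.122 ] diam 0.063
plate(roi-clipped) [[234.0, 165.0], [321.0, 165.0], [321.0, 237.0], [234.0, 237.0]] [[0.668, 0.148], [0.675, -0.154], [0.423, -0.154], [0.417, 0.138]]
tub [[324.79998779296875, 241.89999389648438], [328.0, 172.0], [379.0, 174.3000030517578], [375.8999938964844, 244.3000030517578]] [[0.408, -0.169], [0.656, -0.181], [0.652, -0.362], [0.404, -0.344]]
```

View pics/crop.png

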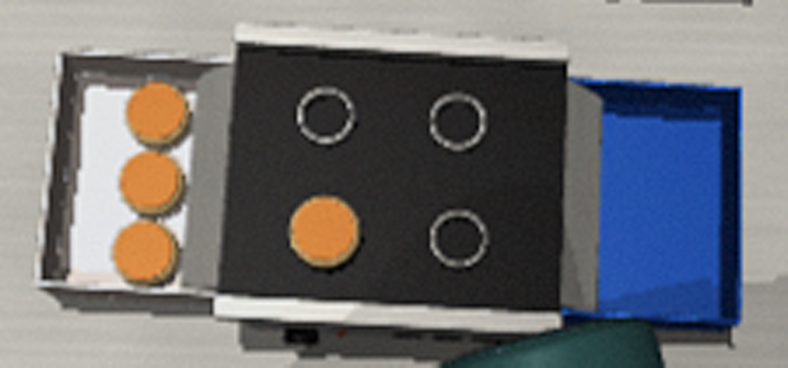

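The crop confirms the layout: three rings, the bun near-left, and the plate's tub-side edge running from about (327,168) to (325,238), close to y≈−0.17. The ring diameters measure 54–55 mm, as they should. I push the front far ring first.

```bash
cat >> h.py <<'E'
YAW=-0.038
D=np.array([-np.sin(YAW),np.cos(YAW)])   # griddle +y
def quat(a): return [0,np.cos(a/2),np.sin(a/2),0]
def edge_y(x): return -0.172-0.038*(x-0.55)
Q=quat(np.pi/2+YAW)
def push(c,back=0.047,over=0.006,op=0.026):
    c=np.array(c[:2]); s=c+D*back
    env.movep([*s,.165],Q); 
    if abs(readout.observe()["gripper_width"]-op)>.003: env.set_gripper(op)
    hit=env.move_straight([*s,.105],max_speed=.08,threshold=8); print("down",hit,readout.observe()["ee_pos"].round(4))
    if hit: env.move_straight([*s,.165]); return
    e=c+D*((edge_y(c[0])-over-c[1])/D[1])
    h=env.move_straight([*e,.105],max_speed=.07,threshold=25)
    o=readout.observe();print("push",h,o["ee_pos"].round(4),o["wrist_force"].round(1),o["clock"])
    env.move_straight([*e,.175],max_speed=.12)
E
python3 - <<'E'
from h import *
ci=vision.camera_info("top")
for q in((327,167.7),(325,238),(232.1,162),(227.3,235.7)): print(px2w(ci,q,.1).round(3))
for p in ([.6,-.02,.165],[.485,-.02,.165],[.605,.11,.165],[.6,-.18,.105]): print(env.solve_ik(p,Q))
p=readout.observe()["ee_pos"]
env.move_straight([.30,-.40,.24],max_speed=.2)
env.movep([.58,-.03,.20],Q)
push([.5997,-.0653])
snap("top","top1")
snap("wrist","wrist1")
E
```

```text
[ 0.666 -0.175  0.1  ]
[ 0.419 -0.167  0.1  ]
[0.678 0.155 0.1  ]
[0.421 0.161 0.1  ]
[-0.16899506  0.41733141  0.00587193  1.15933684  0.          1.43980127]
[-0.20928443  0.22757888 -0.28263797  1.06057947  0.          1.3995119 ]
[0.04741672 0.44207315 0.04726494 1.17598811 0.         1.65621304]
[-0.42144841  0.49437834 -0.03133676  1.04508123  0.          1.18734792]
down False [ 0.6018 -0.0183  0.1054]
push False [ 0.5954 -0.1797  0.105 ] [0.5 0.4 0.1] 6.775
```

View pics/wrist1.png

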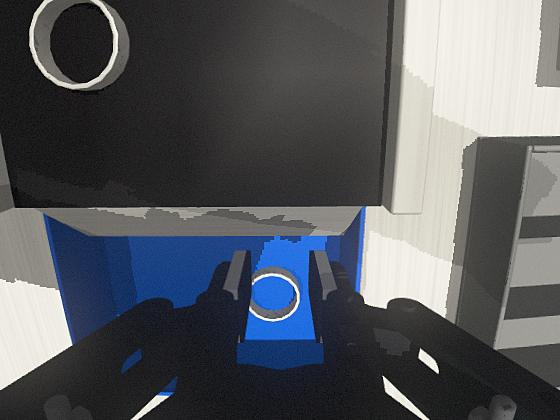

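The wrist view shows the first ring lying in the tub at (273,294). The near ring is still on the plate at (80,42), and the far-back ring is out of view. I push the other two.

Run:
```python
from h import *
push([.4853,-.0665])
env.move_straight([.54,-.12,.18],max_speed=.2)
push([.6037,.0646])
env.movep([.545,-.06,.26],Q)
a=snap("wrist","w2"); b=snap("top","top2")
cv2.imwrite('pics/v2.png',np.vstack([a,cv2.resize(b[140:260,165:390],(560,299))])[:, :, ::-1][:719])
v=cv2.imread('pics/v2.png');cv2.imwrite('pics/v2.png',cv2.resize(v,None,fx=.83,fy=.83))
```

```text
down False [ 0.4874 -0.0197  0.1053]
push False [ 0.4812 -0.1753  0.105 ] [-0.3 -0.2  0.2] 11.6833
down False [0.6058 0.1115 0.1055]
push False [ 0.5944 -0.1799  0.105 ] [1.  0.7 0.9] 19.1417
```

View pics/v2.png

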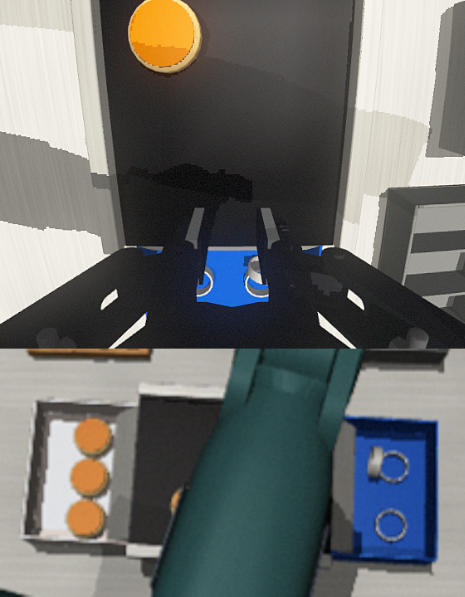

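All three rings are in the tub: two lie flat, and one stands tilted against another at composite pixel (376,463). The bun looks unmoved. One last close check with the arm clear before handing in.

Run:
```python
from h import *
env.movep([.50,-.20,.32],Q); env.hold(1)
a=snap("wrist","w3")
env.movep([.35,-.40,.30],Q)
b=snap("top","top3"); ci=vision.camera_info("top")
print(readout.observe()["clock"])
hsv=cv2.cvtColor(b,cv2.COLOR_RGB2HSV); m=((hsv[...,1]>110)&(hsv[...,2]>120)&(hsv[...,0]<30)).astype(np.uint8); m[:,:238]=0;m[:,322:]=0;m[:165]=0;m[238:]=0
c=max(cv2.findContours(m,0,1)[0],key=cv2.contourArea); x,y,w,h=cv2.boundingRect(c); print("bun",px2w(ci,(x+(w-1)/2,y+(h-1)/2),.122))
for z in(.02,.05): print(px2w(ci,(347,195),z))
cv2.imwrite('pics/v3.png',cv2.resize(np.vstack([a,cv2.resize(b[140:260,165:390],(560,299))])[:,:,::-1],None,fx=.83,fy=.83))
```

```text
23.4083
bun [0.48924413 0.06278369 0.122     ]
[ 0.58845238 -0.25850237  0.02      ]
[ 0.58143723 -0.2529849   0.05      ]
```

View pics/v3.png

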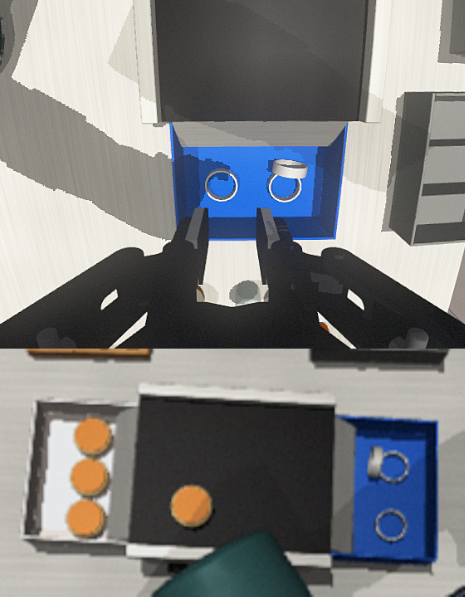

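All three rings are at rest inside the tub. The leaning one's middle is near y≈−0.255 and well below the rim. The bun measures within about 2 mm of its starting point.

```bash
python3 -c "
from h import *
print(workorder.sign_off())"
```

```text
the job is handed in; nothing more can be done
None
```

I pushed all three rings off the griddle into the blue tub, where they sit below the rim (one leaning on another), with the bun within about 2 mm of its start; the job is handed in, but sign-off returned no verdict.

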